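# Press a toy house's loose end block home with a one-hand bar clamp

### The job

Pump the bar clamp's trigger until the jaw has pressed the wooden house's loose end block in as far as it goes and the clamp is firmly tight on it (a squeeze of about 8 to 18 N; over 24 N cracks the wood), and let the trigger spring back. Then press the release paddle and hold it down until the jaw has run all the way back open, and let go. Work the trigger and paddle with less than 25 N, do not push the bar, jaw, house or block by hand, and leave the other sale goods where they are.

Things in the scene. Friction and masses are not known exactly. Their poses are not given: they have to be found in the camera images.
- clamp: A black one-hand bar clamp lying on its side, screwed to a plywood plank (150 x 250 x 18 mm) on the table; does not move in a run. Origin at table level under the steel bar. The bar runs along y at z = 45 mm; the far jaw closes towards -y. The fixed handle and the trigger stick out to -x, both jaws and the house are on the +x side. Nothing of the clamp is higher than 82 mm
- trigger (a joint): Trigger angle (rad): 0 at rest, grows as its outer end is drawn towards the fixed handle (clamp -y), stop at 0.255. Turns about a vertical pin at clamp (55, 0) mm and springs back by itself (2.6 N at rest, 3.4 N at full stroke, at trigger_grip). A steady full stroke (past 0.24) moves the jaw one tooth, 6 mm; shorter ones may catch nothing. Let it return below 0.02 before the next
- trigger_grip (a point): Point on the front face (clamp +y side) of the trigger, 130 mm from its pin, at mid height (clamp -75, 5, 42 mm at rest); push here towards the clamp's -y, or squeeze trigger and handle together. Moves with the trigger, a black bar 10 mm thick, 28 mm tall, clamp x -27 to -105 mm. Push force here at full stroke = return spring + 0.42 x (3.5 N jaw opening spring + squeeze on the house) + about 2 N drag
- handle_mid (a point): Centre of the fixed black handle behind the trigger: 90 mm long along clamp x, 17 mm thick (y), 30 mm tall; trigger front face to handle rear face is 70 mm at rest
- release (a joint): Release lever angle (rad): 0 as sprung up, grows as the paddle is pressed down, stop at 0.30 (paddle about 11 mm lower). The ratchet is free above about 0.18 and catches again below it; pressing takes 2 to 6 N before the stop, up to 15 N at first while tight. Only works with the trigger at rest
- release_top (a point): Centre of the top of the release paddle, a black plate 22 x 20 x 6 mm at the rear (-y) end of the clamp, at clamp (0, -84.2, 77.5) mm; press straight down
- jaw: The moving far jaw with its toothed steel bar and sprung rubber pad; its origin is the clamp's when fully open and moves to clamp -y as it closes (at most 70 mm). While the ratchet is released a spring draws it open, in about 1.5 s. The pad yields 1 mm for every 1.3 N, so once it bears on something solid each click adds about 7 N of squeeze
- pad_face (a point): Centre of the jaw's rubber pad face (38 x 28 mm) that meets the block; at clamp (54, 125, 42) mm when fully open; it starts at least 10 mm clear of the block
- house: Small wooden toy house (60 x 50 mm, its top 108 mm above the table) with a dark roof, fixed on the plank against the clamp's body jaw; origin at its underside, axes as the clamp's. The +y end is open and holds the loose block
- block_face (a point): Centre of the outer face of the loose end block (48 mm wide, 42 mm tall), which stands out of the house's +y end and slides in against about 3.5 N of friction until it meets a ledge hidden inside. The ledge's depth is known only by feel: pressed home, the face lies 26 to 32 mm from the house's origin along y; it starts 6 to 12 mm farther out
- glue: White glue bottle, 44 mm across, 115 mm tall; leave it
- snowman: White ceramic snowman with a hat, 52 mm across, 100 mm tall; leave it
- tree: White ceramic fir tree, 60 mm across, 98 mm tall; leave it
- mug: Blue mug, 76 mm across, 85 mm tall; leave it
- candlestick: Brass candlestick, 68 mm across, 100 mm tall; leave it
- gift: Green gift box, 60 x 50 x 45 mm; leave it
- bell: Copper bell, 48 mm across, 55 mm tall; leave it

How it is judged:
By the outcome, as a careful person would: the job done as asked, in the order asked, and still so for the second after the job is handed in, with the robot touching nothing.
It also fails if it takes over 72 s, if anything falls off the work surface, if the arm or the gripper's body presses on something with over 40 N, if the wrist force passes 120 N, or if a joint passes its speed limit or range.

### The arm

A 6-joint arm with a two-finger parallel gripper is mounted at the origin on the work surface. World frame = base frame: x ahead of the robot, y to its left, z up, the work surface at z = 0. Lengths are in m, angles in rad, forces in N, time in s.
With the tool pointing down it reaches from about 0.225 to 0.875 m from the base axis. Payload 3.4 kg.
Tool frame: the origin (TCP) lies between the finger pads; the fingertips stand 14 mm ahead of it and the grasp point (between the pads) lies 5 mm behind it; z points along the fingers, y is the direction in which the jaws open and shut (so a half turn about z gives the same grasp; the last joint's range is limited). The gripper opens to 85 mm and grips with 20 to 120 N. Pads are 22 mm wide; open, the fingers measure 114 mm over their backs; the gripper's body (76 mm by 85 mm) begins 54 mm behind the grasp point. The pads swing forward as they close: fully open they stand 13 mm farther back than shut.
Start: joints at [1.097, 0.276, 1.505, -0, 1.361, -0.121], TCP at [0.199, 0.54, 0.245] pointing down, gripper open.
Joint ranges: [-2.89, 2.89], [-0.75, 2.08], [0.22, 2.7], [-1.18, 4.32], [0.11, 2.71], [-2.7, 2.7]. Speed limits (rad/s): [2.57, 2.57, 3.14, 3.14, 3.14, 3.14].

### API

Orientations are given as a unit quaternion [w, x, y, z].
In Python, from rig import manip, get_image, job gives the robot as it stands. The module is installed in compiled form; this text tells all that it offers.
- The arm moves only by the tool step_arm, never from a script. Its argument "moves" is one flat list of numbers, 5 for each row, row after row: the shift along the tool's x, y, z as a fraction of full scale, then the turn about the tool's z as a fraction of full scale, then the gripper's target within -1 to 1 (shut at 1, half-way at 0, fully open at -1). In form: [dx, dy, dz, twist, hand, dx, dy, dz, twist, hand, ...]. A call has 1 to 5 rows; each row is the pose to reach, as a shift and turn from the pose commanded when the call began, along the tool's axes at that moment, turning the shorter way round; what a row does not reach only later rows make up. Full scale, the value 1, is 500 mm for a shift and pi rad for a turn. A row lasts 1/10 s, in which the tool goes at most 50 mm and 8.59 degrees, less where a joint would pass 70% of its speed; a pose out of reach is approached as far as the arm can. A call with a number of a shift or a turn outside -1 to 1 is refused whole. A call with a gripper value outside its range is refused whole. The fingers move at their own pace and stop on an object; "force" is the grip in N (left out, the last holds). Time passes only in rows, so rows that repeat a pose let the fingers close. It gives the time, the measured TCP pose, the force and the opening at its end, in the units of the state.
- manip.get_state(): the state, without advancing time (a new reading comes with each control period).
- get_image(name): name is "side" or "top"; returns a dict with "frame" (420x560x3 uint8, blue, green, red), "fx", "fy", "cx", "cy" (pixels), "k1" (the pictures are not rectified: a ray, as slopes to the right and down, at radius r is drawn at 1 + k1 r^2 times it, then the intrinsics apply), "rvec" (rotation vector, rad) and "tvec" (3), from world to camera coordinates, as OpenCV has them. Camera axes: x right, y down, z forward; pixel columns grow to the right and rows downward; lengths in m; the calibration is good to about 2 mm. A picture is of the moment at which its call begins. There is no depth.
- job.sign_off(): hands the job in, once; it reports no verdict.
The state is a dict: "clock": time; "qpos": joint angles; "qd": joint speeds; "effort": joint torques, N m; "position": TCP position; "ee_rot": TCP orientation; "contact_force": force on the tool from outside, world axes, zero at the start; "moment": the same for the moment, N m; "width": finger opening in m.
Only numpy, scipy, OpenCV 4.12 (cv2) and the standard library are available. Lean on these libraries where they do the work, as an engineer would, in place of code of your own. Each camera call takes 0.05 s, during which the arm holds its last target. There are 200 camera calls.

## Working session

There is one attempt and no reset: what is moved stays moved. The work goes in short steps, Python scripts to look and compute and a tool call to move; the robot and the scene stay as the last step left them, time stands still between calls to the robot, and variables do not carry over. Pictures are saved under pics/ and viewed, about 8 in all and at most 12, crops included, and the job is handed in when it is done.

Besides the shell and the picture viewer there is one more tool, called after "Request:" in YAML: its name, and indented under it one key for each argument. step_arm: Moves the arm, as the interface text tells. Its arguments: {"type":"object","properties":{"moves":{"type":"array","items":{"type":"number","minimum":-1,"maximum":1}},"force":{"type":"number"}},"required":["moves"]}

```bash
mkdir -p pics; cat > h.py <<'E'
import numpy as np, cv2
from rig import manip, get_image, job
def save(n,f):
    d=get_image(n); cv2.imwrite(f,d["frame"]); 
    np.save(f+'.npy',{k:v for k,v in d.items() if k!="frame"},allow_pickle=True); return d
def cal(f): return np.load(f+'.npy',allow_pickle=True).item()
def ray(d,u,v):
    x=(u-d["cx"])/d["fx"];y=(v-d["cy"])/d["fy"]
    K=np.eye(3);D=np.array([d["k1"],0,0,0.])
    p=cv2.undistortPoints(np.array([[[x,y]]],float),K,D,None,None)[0,0] if 1 else 0
    R=cv2.Rodrigues(np.array(d["rvec"],float))[0];t=np.array(d["tvec"],float)
    return -R.T@t, R.T@np.array([p[0],p[1],1])
def at(d,u,v,z):
    o,r=ray(d,u,v); return o+r*(z-o[2])/r[2]
def proj(d,P):
    K=np.array([[d["fx"],0,d["cx"]],[0,d["fy"],d["cy"]],[0,0,1]],float)
    return cv2.projectPoints(np.array(P,float).reshape(-1,1,3),np.array(d["rvec"],float),np.array(d["tvec"],float),K,np.array([d["k1"],0,0,0.]))[0][:,0]
E
python3 - <<'E'
from h import *
for n in("top","side"):
    d=save(n,f"pics/{n}0.png"); print(n,d["fx"],d["k1"],ray(d,280,210))
print(manip.get_state())
E
```

```text
top 494.1970675434592 -0.0237599806196935 (array([0.43179686, 0.01322206, 0.98587451]), array([ 0.19667088,  0.03624608, -0.97982742]))
side 498.07024744478315 -0.08609314897915282 (array([ 0.55762021, -0.61925342,  0.80134804]), array([ 0.06953755,  0.64618019, -0.76002396]))
{'clock': 0.1, 'qpos': array([ 1.09701303e+00,  2.76546520e-01,  1.50599740e+00,  2.86105172e-05,
        1.36069879e+00, -1.20982368e-01]), 'qd': array([-0.00030348, -0.00225102, -0.00140575,  0.00117006,  0.00021644,
       -0.00021277]), 'effort': array([ 4.13842827e-04, -4.17700338e+01, -2.46402258e+01, -1.67766902e-04,
        5.95004938e-03, -1.88386889e-05]), 'position': array([0.19846255, 0.53919588, 0.24452141]), 'ee_rot': array([-2.55123120e-04,  1.75489931e-01,  9.84480880e-01, -7.84716151e-04]), 'contact_force': array([ 0.46203657,  1.06705694, -0.08088638]), 'moment': array([ 0.00107745, -0.04219178, -0.0099945 ]), 'width': 0.08544394319904082}
```

View pics/top0.png

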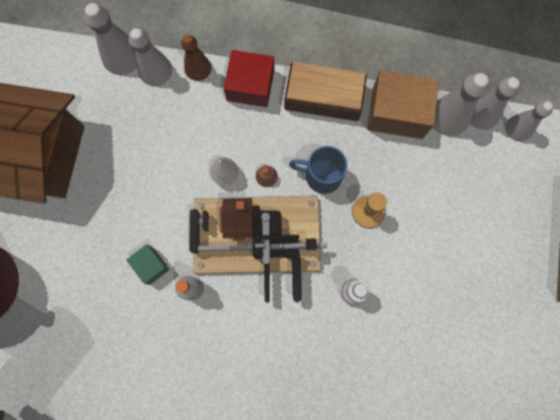

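View pics/side0.png

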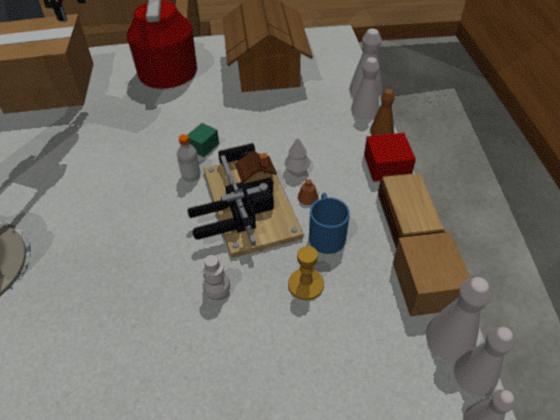

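```bash
python3 - <<'E'
from h import *
d=cal("pics/top0.png")
for p in [(194,199),(319,196),(322,272),(193,274)]: print(p,at(d,*p,.018).round(4))
a=cv2.imread("pics/top0.png")[185:310,180:370]; b=cv2.imread("pics/side0.png")[130:260,180:330]
a=cv2.resize(a,None,fx=4,fy=4,interpolation=2)
cv2.imwrite("pics/ca.png",a)
E
```

```text
(194, 199) [0.6196 0.2231 0.018 ]
(319, 196) [ 0.6674 -0.0235  0.018 ]
(322, 272) [ 0.518  -0.0523  0.018 ]
(193, 274) [0.4725 0.1949 0.018 ]
```

View pics/ca.png

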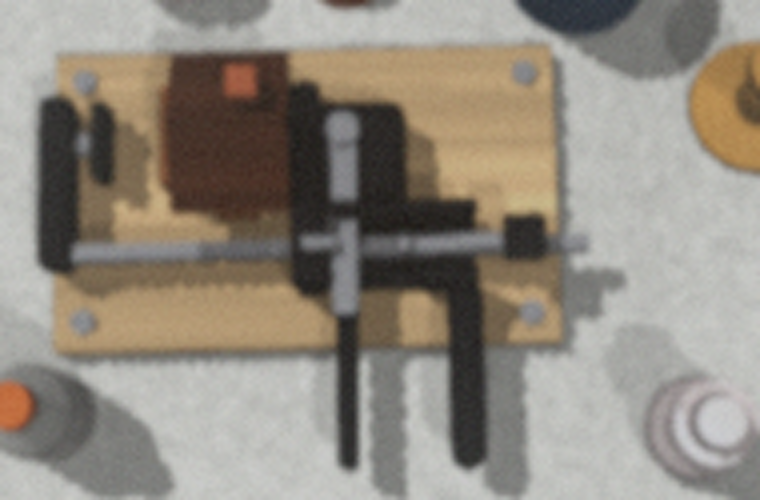

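```bash
cat >> h.py <<'E'
YAW=0.191
def c2w(O,p,yaw=YAW):
    c,s=np.cos(yaw),np.sin(yaw); return np.array([O[0]+c*p[0]-s*p[1],O[1]+s*p[0]+c*p[1],p[2] if len(p)>2 else 0])
E
python3 - <<'E'
from h import *
from scipy.optimize import least_squares
dt=cal("pics/top0.png")
# (clamp xyz, crop px): paddle centre, trigger tip mid top, handle?, pin top
P=[([0,-84.2,77.5],(524,236)),([-105,0,56],(348,469)),([-95,5,56],(338,445)),([-95,-5,56],(357,445)),([54,125,42],(113,144))]
px=np.array([(180+(u-1.5)/4,185+(v-1.5)/4) for _,(u,v) in P])
W=lambda x:np.array([c2w(x[:2],np.array(p)/1e3,x[2]) for p,_ in P])
s=least_squares(lambda x:(proj(dt,W(x))-px).ravel(),[.55,.06,.19],loss='soft_l1')
print(s.x,s.fun.reshape(-1,2).round(2))
O=s.x[:2];ds=cal("pics/side0.png");im=cv2.imread("pics/side0.png")
pts=[[0,-84.2,77.5],[-105,0,56],[-75,5,56],[55,0,80],[54,125,56]]
q=proj(ds,[c2w(O,np.array(p)/1e3,s.x[2]) for p in pts]); print(q.round(1))
c=cv2.resize(im[130:260,170:320],None,fx=5,fy=5,interpolation=2)[:600]
for u,v in q: cv2.circle(c,(int((u-170)*5+2),int((v-130)*5+2)),4,(0,0,255),1)
cv2.imwrite("pics/cb.png",c)
E
```

```text
[0.54663712 0.06158172 0.17768419] [[ 0.92 -0.17]
 [ 0.03 -0.04]
 [-0.19  0.52]
 [ 0.45  0.46]
 [-5.77 -1.2 ]]
[[248.3 220.4]
 [187.  208.7]
 [201.3 203.4]
 [263.9 182.2]
 [248.1 150.8]]
```

View pics/cb.png

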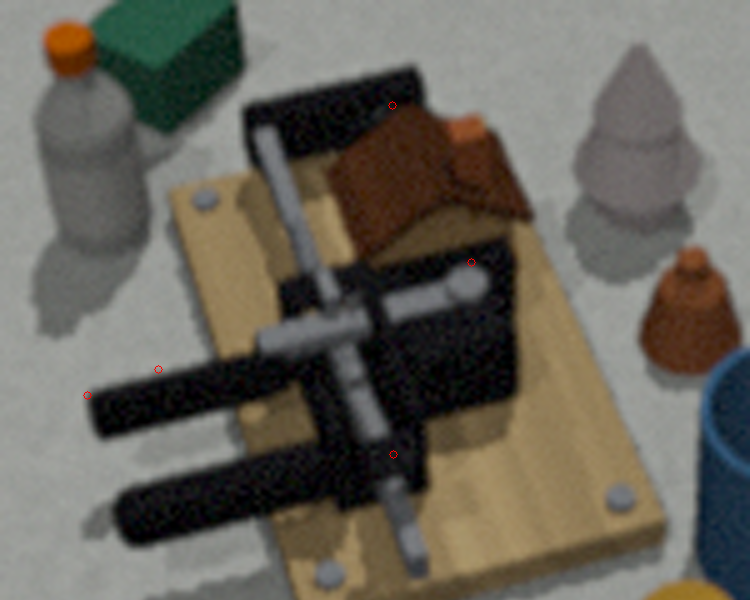

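```bash
python3 - <<'E'
from h import *
from scipy.optimize import least_squares
dt=cal("pics/top0.png");ds=cal("pics/side0.png")
A=[([0,-84.2,77.5],(524,236)),([-105,0,56],(348,469)),([-95,5,56],(338,445)),([-95,-5,56],(357,445)),([55,0,None],(342,126))]
B=[([-105,0,56],(94,404)),([0,-84.2,77.5],(398,452)),([55,0,None],(469,281))]
pa=np.array([(180+(u-1.5)/4,185+(v-1.5)/4) for _,(u,v) in A]);pb=np.array([(170+(u-2)/5,130+(v-2)/5) for _,(u,v) in B])
def f(x):
    g=lambda L:[c2w(x[:2],np.array([x[3]*1e3 if k is None else k for k in p])/1e3,x[2]) for p,_ in L]
    return np.r_[(proj(dt,g(A))-pa).ravel(),(proj(ds,g(B))-pb).ravel()]
s=least_squares(f,[.55,.06,.19,.08],loss='soft_l1')
print(s.x.round(4),s.fun.reshape(-1,2).round(2).tolist())
st=manip.get_state();p=st["position"]
from scipy.spatial.transform import Rotation as Ro
w,x,y,z=st["ee_rot"];R=Ro.from_quat([x,y,z,w]).as_matrix()
yaw=s.x[2]
for n,c in [("pre",[-85,30,120]),("start",[-85,30,42]),("pad",[0,-86,150])]:
    t=c2w(s.x[:2],np.array(c)/1e3,yaw);print(n,t.round(4),"moves",(R.T@(t-p)/.5).round(4))
d=np.array([-np.sin(yaw),np.cos(yaw),0]);a=R.T@d;print("twist",np.arctan2(a[1],a[0])/np.pi)
E
```

```text
[0.5466 0.0628 0.1915 0.0671] [[0.27, -0.88], [0.19, -0.14], [-0.11, 0.45], [0.53, 0.32], [-0.06, -0.39], [-1.24, -1.6], [-0.39, -0.19], [0.56, 0.08]]
pre [0.4574 0.076  0.12  ] moves [-0.8062 -0.6899  0.25  ]
start [0.4574 0.076  0.042 ] moves [-0.8062 -0.6896  0.406 ]
pad [ 0.563  -0.0217  0.15  ] moves [-1.0718 -0.8004  0.1901]
twist 0.32674904915783404
```

Request:
step_arm:
  moves: [-0.806,-0.69,0.05,0.3267,1,-0.806,-0.69,0.05,0.3267,1,-0.806,-0.69,0.05,0.3267,1,-0.806,-0.69,0.05,0.3267,1,-0.806,-0.69,0.05,0.3267,1]
  force: 60

```text
clock: 0.6
position: [0.3209, 0.3198, 0.2332]
ee_rot: [0.0, 0.526, 0.85, -0.0]
contact_force: [1.2, 0.1, -0.2]
width: 0.0126
```

```bash
cat >> h.py <<'E'
from scipy.spatial.transform import Rotation as Ro
O=np.array([.5466,.0628]);Y=.1915
def info(c=None,ypoint=True):
    st=manip.get_state();p=st["position"];w,x,y,z=st["ee_rot"];R=Ro.from_quat([x,y,z,w]).as_matrix()
    Rc=Ro.from_euler('z',Y).as_matrix();o=np.r_[O,0]
    a=R.T@Rc[:,1]
    print("t%.2f"%st["clock"],"clamp",(1e3*Rc.T@(p-o)).round(1),"Fc",(Rc.T@st["contact_force"]).round(2),"w",round(st["width"],4),"tw",round(np.arctan2(a[1],a[0])/np.pi,4),"z",R[:,2].round(3))
    if c is not None: print("moves",(R.T@(o+Rc@np.array(c)/1e3-p)/.5).round(4))
E
python3 -c "
from h import *
info([-85,30,120])"
```

```text
t0.60 clamp [-172.7  295.3  233.2] Fc [ 1.16 -0.14 -0.24] w 0.0126 tw 0.0863 z [-0. -0. -1.]
moves [-0.5581  0.0269  0.2265]
```

Request:
step_arm:
  moves: [-0.558,0.027,0.1,0.0863,1,-0.558,0.027,0.1,0.0863,1,-0.558,0.027,0.1,0.0863,1,-0.558,0.027,0.1,0.0863,1,-0.558,0.027,0.1,0.0863,1]

```text
clock: 1.1
position: [0.4425, 0.1058, 0.1891]
ee_rot: [-0.0, 0.634, 0.773, 0.0]
contact_force: [1.0, 0.1, -0.5]
width: -0.0001
```

```bash
python3 -c "
from h import *
info([-85,30,120])"
```

```text
t1.10 clamp [-94.   62.  189.1] Fc [ 0.95 -0.12 -0.54] w -0.0001 tw 0.0016 z [ 0.  0. -1.]
moves [-0.0642  0.0177  0.1381]
```

Request:
step_arm:
  moves: [0,0,0,0,1,0,0,0,0,1]

```text
clock: 1.3
position: [0.4419, 0.1068, 0.1889]
ee_rot: [-0.001, 0.636, 0.772, -0.0]
contact_force: [0.3, 0.2, 0.4]
width: -0.0
```

```bash
python3 -c "
from h import *
info([-85,30,42])"
```

```text
t1.30 clamp [-94.4  63.1 188.9] Fc [0.34 0.13 0.39] w -0.0 tw 0.0006 z [-0.002  0.001 -1.   ]
moves [-0.0664  0.0192  0.2937]
```

Request:
step_arm:
  moves: [-0.066,0.019,0.1,0,1,-0.066,0.019,0.2,0,1,-0.066,0.019,0.29,0,1,-0.066,0.019,0.294,0,1,-0.066,0.019,0.294,0,1]

```text
clock: 1.8
position: [0.4566, 0.0785, 0.0421]
ee_rot: [-0.001, 0.633, 0.774, -0.001]
contact_force: [1.3, -0.1, 0.7]
width: 0.0
```

```bash
python3 -c "
from h import *
info([-85,18,42])
d=save('side','pics/s1.png');e=save('top','pics/t1.png')
a=cv2.resize(d['frame'][120:270,150:340],None,fx=2,fy=4,interpolation=2)
a=cv2.resize(d['frame'][120:270,160:330],(400,353));b=cv2.resize(e['frame'][180:320,180:340],(400,350))
cv2.imwrite('pics/m1.png',np.hstack([a[:350],b]))"
```

```text
t1.80 clamp [-85.4  32.5  42.1] Fc [ 1.3  -0.38  0.71] w 0.0 tw 0.0023 z [-0.003  0.    -1.   ]
moves [-0.029   0.0005  0.0001]
```

View pics/m1.png

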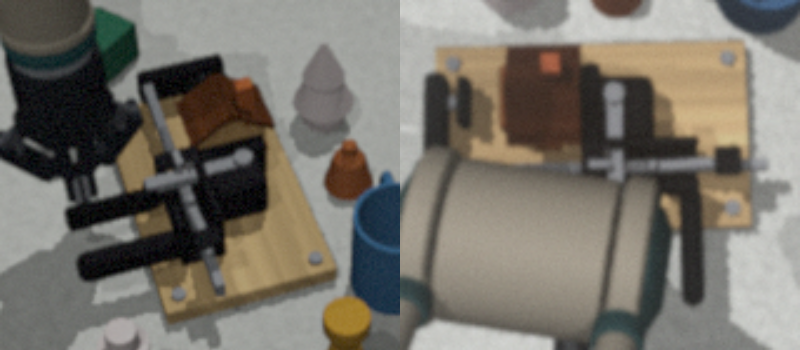

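Request:
step_arm:
  moves: [-0.026,0,0,0,1,-0.046,0,0,0,1,-0.066,0,0,0,1,-0.08,0,0,0,1,-0.086,0,0,0,1]

```text
clock: 2.4
position: [0.4683, 0.0348, 0.0439]
ee_rot: [0.001, 0.635, 0.772, 0.002]
contact_force: [1.8, 7.1, 3.9]
width: 0.0003
```

```bash
python3 -c "
from h import *
info([-85,-16,42])"
```

```text
t2.40 clamp [-82.2 -12.6  43.9] Fc [3.07 6.65 3.92] w 0.0003 tw 0.0008 z [ 0.005  0.002 -1.   ]
moves [-0.0068 -0.0057  0.0038]
```

Request:
step_arm:
  moves: [-0.003,0,0,0,1,-0.006,0,0,0,1]

```text
clock: 2.6
position: [0.4685, 0.0325, 0.0438]
ee_rot: [0.001, 0.635, 0.772, 0.002]
contact_force: [0.8, 7.9, 1.7]
width: 0.0
```

```bash
python3 -c "
from h import *
info([-85,-16,42])"
```

```text
t2.60 clamp [-82.4 -14.9  43.8] Fc [2.34 7.62 1.68] w 0.0 tw 0.0008 z [ 0.004  0.003 -1.   ]
moves [-0.0023 -0.0052  0.0035]
```

Request:
step_arm:
  moves: [-0.002,0,0,0,1,-0.004,0,0,0,1]

```text
clock: 2.8
position: [0.4691, 0.0308, 0.0438]
ee_rot: [0.001, 0.635, 0.772, 0.003]
contact_force: [1.1, 8.8, 2.7]
width: -0.0001
```

Request:
step_arm:
  moves: [-0.002,0,0,0,1]

```text
clock: 2.9
position: [0.4691, 0.0302, 0.0437]
ee_rot: [0.0, 0.636, 0.772, 0.003]
contact_force: [1.0, 12.5, 3.0]
width: -0.0
```

```bash
python3 -c "
from h import *
info([-85,-16,42])"
```

```text
t2.90 clamp [-82.3 -17.3  43.7] Fc [ 3.34 12.11  2.98] w -0.0 tw 0.0006 z [ 0.004  0.004 -1.   ]
moves [ 0.0025 -0.0054  0.0035]
```

Request:
step_arm:
  moves: [0.03,0,0,0,1,0.06,0,0,0,1,0.08,0,0,0,1,0.08,0,0,0,1]

```text
clock: 3.3
position: [0.4598, 0.0683, 0.043]
ee_rot: [0.001, 0.634, 0.774, 0.0]
contact_force: [0.1, -0.3, -0.4]
width: 0.0001
```

```bash
python3 -c "
from h import *
info([-85,22,42])
d=save('side','pics/s2.png');e=save('top','pics/t2.png')
def m(s,t): return np.hstack([cv2.resize(s[120:240,195:295],(400,480)),cv2.resize(t[190:290,180:263],(400,480))])
cv2.imwrite('pics/m2.png',np.hstack([cv2.resize(cv2.imread('pics/s1.png')[130:230,200:280],(400,500)),cv2.resize(d['frame'][130:230,200:280],(400,500))]))"
```

```text
t3.30 clamp [-84.1  21.9  43. ] Fc [ 0.04 -0.36 -0.39] w 0.0001 tw 0.0021 z [ 0.001 -0.    -1.   ]
moves [ 0.0001 -0.0018  0.0019]
```

View pics/m2.png

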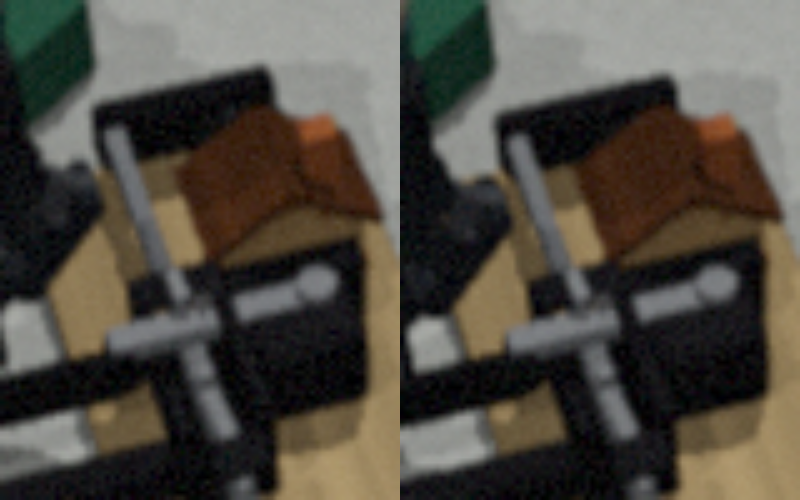

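Request:
step_arm:
  moves: [-0.02,0,0,0,1,-0.04,0,0,0,1,-0.06,0,0,0,1,-0.075,0,0,0,1,-0.08,0,0,0,1]

```text
clock: 3.9
position: [0.4689, 0.03, 0.0427]
ee_rot: [-0.001, 0.636, 0.772, 0.003]
contact_force: [2.1, 18.3, 2.8]
width: 0.0001
```

Request:
step_arm:
  moves: [0,0,0,0,1]

```text
clock: 4.0
position: [0.4689, 0.0302, 0.0428]
ee_rot: [-0.001, 0.636, 0.772, 0.003]
contact_force: [1.5, 11.7, 1.2]
width: 0.0001
```

```bash
python3 -c "
from h import *
info([-85,-18,42])"
```

```text
t4.00 clamp [-82.5 -17.3  42.8] Fc [ 3.75 11.23  1.22] w 0.0001 tw 0.0002 z [ 0.003  0.005 -1.   ]
moves [-0.0015 -0.0051  0.0015]
```

Request:
step_arm:
  moves: [0.03,0,0,0,1,0.06,0,0,0,1,0.08,0,0,0,1,0.08,0,0,0,1]

```text
clock: 4.4
position: [0.4598, 0.0681, 0.0424]
ee_rot: [0.0, 0.634, 0.774, -0.0]
contact_force: [0.3, 0.3, -0.7]
width: 0.0003
```

Request:
step_arm:
  moves: [-0.02,0,0,0,1,-0.04,0,0,0,1,-0.058,0,0,0,1,-0.068,0,0,0,1,-0.073,0,0,0,1]

```text
clock: 4.9
position: [0.4684, 0.0322, 0.0426]
ee_rot: [0.0, 0.635, 0.772, 0.002]
contact_force: [1.7, 8.9, 0.7]
width: -0.0002
```

Request:
step_arm:
  moves: [-0.002,0,0,0,1,-0.005,0,0,0,1,-0.007,0,0,0,1]

```text
clock: 5.2
position: [0.4689, 0.03, 0.0427]
ee_rot: [-0.001, 0.636, 0.772, 0.003]
contact_force: [2.0, 14.6, 0.3]
width: 0.0001
```

```bash
python3 -c "
from h import *
info([-85,-18,42])"
```

```text
t5.20 clamp [-82.6 -17.4  42.7] Fc [ 4.73 13.95  0.27] w 0.0001 tw 0.0003 z [ 0.002  0.005 -1.   ]
moves [-0.0013 -0.0049  0.0014]
```

Request:
step_arm:
  moves: [0.03,0,0,0,1,0.06,0,0,0,1,0.08,0,0,0,1,0.08,0,0,0,1]

```text
clock: 5.6
position: [0.46, 0.068, 0.0425]
ee_rot: [0.0, 0.634, 0.773, -0.0]
contact_force: [0.1, -1.1, -0.9]
width: 0.0001
```

```bash
python3 -c "
from h import *
info([-85,22,42])
d=save('side','pics/s3.png');e=save('top','pics/t3.png')
cv2.imwrite('pics/m3.png',np.hstack([cv2.resize(d['frame'][130:230,200:280],(400,500),interpolation=2),cv2.resize(e['frame'][190:290,180:260],(400,500),interpolation=2)]))"
```

```text
t5.60 clamp [-84.1  21.6  42.5] Fc [-0.1  -1.09 -0.93] w 0.0001 tw 0.002 z [ 0.001 -0.001 -1.   ]
moves [ 0.0009 -0.0018  0.001 ]
```

View pics/m3.png

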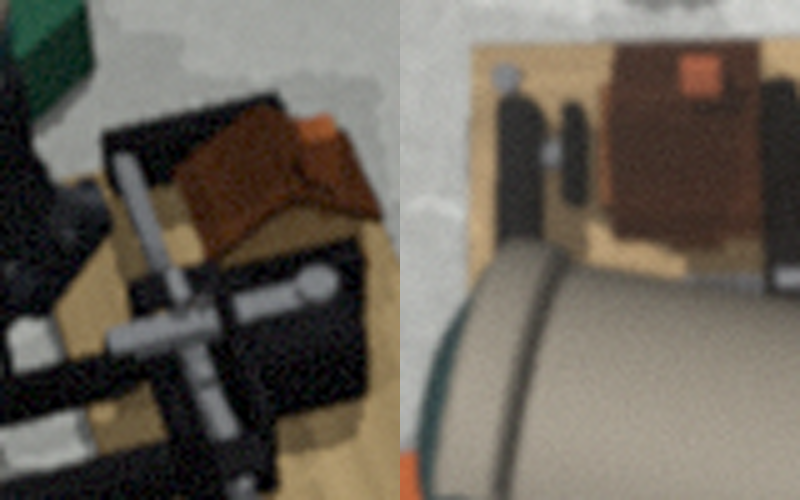

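Request:
step_arm:
  moves: [-0.02,0,0,0,1,-0.04,0,0,0,1,-0.058,0,0,0,1,-0.068,0,0,0,1,-0.074,0,0,0,1]

```text
clock: 6.2
position: [0.4685, 0.0322, 0.0427]
ee_rot: [0.0, 0.636, 0.772, 0.002]
contact_force: [2.0, 9.8, 0.1]
width: 0.0001
```

```bash
cat > f.py <<'E'
from h import *
F=[];Rc=Ro.from_euler('z',Y).as_matrix()
for i in range(6): get_image('side'); F.append(Rc.T@manip.get_state()["contact_force"])
print(np.mean(F,0).round(2),np.std(F,0).round(2)); info([-85,-18,42])
E
python3 f.py
```

```text
[2.45 6.39 0.71] [0.77 0.38 0.25]
t6.50 clamp [-82.8 -15.3  42.7] Fc [2.91 5.8  0.74] w 0.0002 tw 0.0009 z [ 0.002  0.002 -1.   ]
moves [-0.0055 -0.0044  0.0015]
```

Request:
step_arm:
  moves: [-0.002,0,0,0,1,-0.004,0,0,0,1,-0.006,0,0,0,1]

```text
clock: 6.8
position: [0.4688, 0.0301, 0.0428]
ee_rot: [-0.0, 0.636, 0.772, 0.002]
contact_force: [1.9, 13.1, 1.9]
width: 0.0002
```

Request:
step_arm:
  moves: [0.03,0,0,0,1,0.06,0,0,0,1,0.08,0,0,0,1,0.08,0,0,0,1]

```text
clock: 7.2
position: [0.4598, 0.0682, 0.0425]
ee_rot: [0.0, 0.634, 0.774, -0.0]
contact_force: [0.2, -0.1, -0.2]
width: 0.0002
```

Request:
step_arm:
  moves: [-0.02,0,0,0,1,-0.04,0,0,0,1,-0.058,0,0,0,1,-0.068,0,0,0,1,-0.074,0,0,0,1]

```text
clock: 7.7
position: [0.4687, 0.0323, 0.0427]
ee_rot: [0.0, 0.636, 0.772, 0.002]
contact_force: [1.2, 11.8, -0.8]
width: 0.0001
```

```bash
python3 f.py
```

```text
[ 3.38  8.83 -0.99] [0.43 0.34 0.32]
t8.00 clamp [-82.3 -15.1  42.7] Fc [ 3.17  8.53 -1.12] w -0.0001 tw 0.0007 z [ 0.003  0.003 -1.   ]
moves [-0.0058 -0.0053  0.0014]
```

Request:
step_arm:
  moves: [-0.002,0,0,0,1,-0.004,0,0,0,1,-0.006,0,0,0,1]

```text
clock: 8.3
position: [0.469, 0.0301, 0.0427]
ee_rot: [-0.0, 0.636, 0.772, 0.003]
contact_force: [2.6, 15.2, 2.1]
width: 0.0002
```

Request:
step_arm:
  moves: [0.03,0,0,0,1,0.06,0,0,0,1,0.08,0,0,0,1,0.08,0,0,0,1]

```text
clock: 8.7
position: [0.46, 0.068, 0.0425]
ee_rot: [0.0, 0.634, 0.773, -0.0]
contact_force: [0.2, -0.2, 0.0]
width: 0.0005
```

```bash
python3 -c "
from h import *
info([-85,22,42])
e=save('top','pics/t4.png')
cv2.imwrite('pics/m4.png',np.hstack([cv2.resize(cv2.imread(f)[193:250,193:243],(400,456),interpolation=2) for f in ('pics/t3.png','pics/t4.png')]))"
```

```text
t8.70 clamp [-84.1  21.6  42.5] Fc [ 0.2  -0.24  0.04] w 0.0005 tw 0.002 z [ 0.001 -0.001 -1.   ]
moves [ 0.0008 -0.0018  0.001 ]
```

View pics/m4.png

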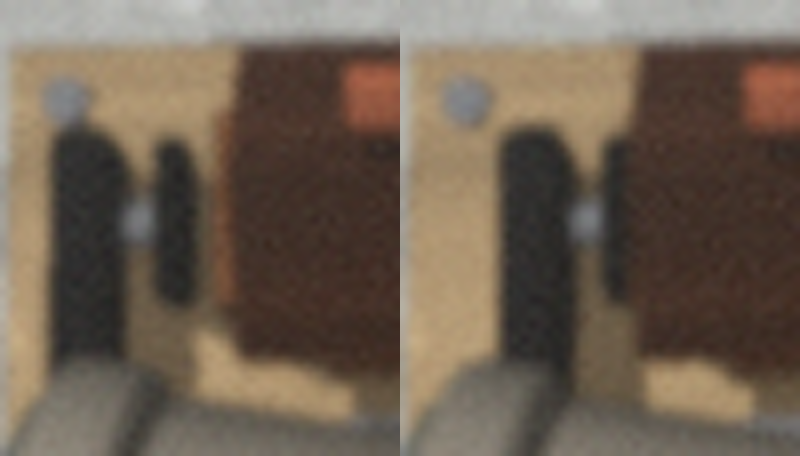

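Request:
step_arm:
  moves: [-0.02,0,0,0,1,-0.04,0,0,0,1,-0.058,0,0,0,1,-0.068,0,0,0,1,-0.074,0,0,0,1]

```text
clock: 9.25
position: [0.4686, 0.0325, 0.0427]
ee_rot: [-0.0, 0.636, 0.772, 0.002]
contact_force: [2.5, 12.0, -0.3]
width: 0.0001
```

```bash
python3 f.py
```

```text
[3.31 8.65 0.19] [0.66 0.53 0.51]
t9.55 clamp [-82.5 -14.9  42.7] Fc [ 3.73  9.66 -0.19] w 0.0002 tw 0.0008 z [ 0.003  0.003 -1.   ]
moves [-0.0062 -0.005   0.0014]
```

Request:
step_arm:
  moves: [-0.002,0,0,0,1,-0.004,0,0,0,1,-0.006,0,0,0,1]

```text
clock: 9.85
position: [0.4693, 0.0303, 0.0428]
ee_rot: [-0.0, 0.636, 0.772, 0.003]
contact_force: [3.3, 13.9, 0.6]
width: 0.0002
```

```bash
python3 f.py
```

```text
[ 4.88 12.05  0.23] [0.42 0.25 0.34]
t10.15 clamp [-82.1 -17.1  42.8] Fc [ 4.44 12.4   0.4 ] w 0.0002 tw 0.0005 z [ 0.003  0.005 -1.   ]
moves [-0.0018 -0.0058  0.0015]
```

Request:
step_arm:
  moves: [0.03,0,0,0,1,0.06,0,0,0,1,0.08,0,0,0,1,0.08,0,0,0,1]

```text
clock: 10.55
position: [0.4599, 0.0681, 0.0425]
ee_rot: [0.0, 0.634, 0.774, -0.0]
contact_force: [0.6, -0.9, 0.5]
width: 0.0002
```

Request:
step_arm:
  moves: [-0.02,0,0,0,1,-0.04,0,0,0,1,-0.058,0,0,0,1,-0.068,0,0,0,1,-0.074,0,0,0,1]

```text
clock: 11.05
position: [0.4689, 0.0329, 0.0427]
ee_rot: [-0.0, 0.636, 0.772, 0.003]
contact_force: [2.7, 15.7, -1.8]
width: 0.0
```

```bash
python3 f.py
```

```text
[ 5.43 12.55 -1.19] [0.45 0.45 0.21]
t11.35 clamp [-82.  -14.2  42.6] Fc [ 5.31 12.46 -1.3 ] w 0.0001 tw 0.0004 z [ 0.003  0.005 -1.   ]
moves [-0.0076 -0.006   0.0012]
```

Request:
step_arm:
  moves: [-0.002,0,0,0,1,-0.004,0,0,0,1,-0.0065,0,0,0,1]

```text
clock: 11.65
position: [0.4693, 0.0307, 0.0427]
ee_rot: [-0.001, 0.636, 0.772, 0.003]
contact_force: [2.9, 15.4, 1.9]
width: -0.0001
```

```bash
python3 f.py
```

```text
[ 5.67 14.59 -0.19] [0.47 0.3  0.57]
t11.95 clamp [-82.  -16.9  42.8] Fc [ 6.21 14.53 -0.32] w 0.0 tw 0.0003 z [ 0.003  0.006 -1.   ]
moves [-0.0022 -0.006   0.0015]
```

Request:
step_arm:
  moves: [-0.0015,0,0,0,1,-0.0015,0,0,0,1]

```text
clock: 12.15
position: [0.4695, 0.0304, 0.0428]
ee_rot: [-0.001, 0.636, 0.772, 0.004]
contact_force: [2.8, 17.6, -0.1]
width: 0.0002
```

Request:
step_arm:
  moves: [0.03,0,0,0,1,0.06,0,0,0,1,0.08,0,0,0,1,0.1,0,0,0,1,0.1,0,0,0,1]

```text
clock: 12.65
position: [0.4581, 0.0772, 0.0425]
ee_rot: [0.0, 0.634, 0.773, 0.0]
contact_force: [-0.3, -1.5, 0.2]
width: -0.0002
```

```bash
python3 -c "
from h import *
info([-85,22,42])
e=save('top','pics/t5.png')
cv2.imwrite('pics/m5.png',np.hstack([cv2.resize(cv2.imread(f)[193:250,193:243],(400,456),interpolation=2) for f in ('pics/t4.png','pics/t5.png')]))"
```

```text
t12.65 clamp [-84.1  31.   42.5] Fc [-0.56 -1.46  0.23] w -0.0002 tw 0.002 z [ 0.001 -0.    -1.   ]
moves [-0.0179 -0.0019  0.001 ]
```

View pics/m5.png

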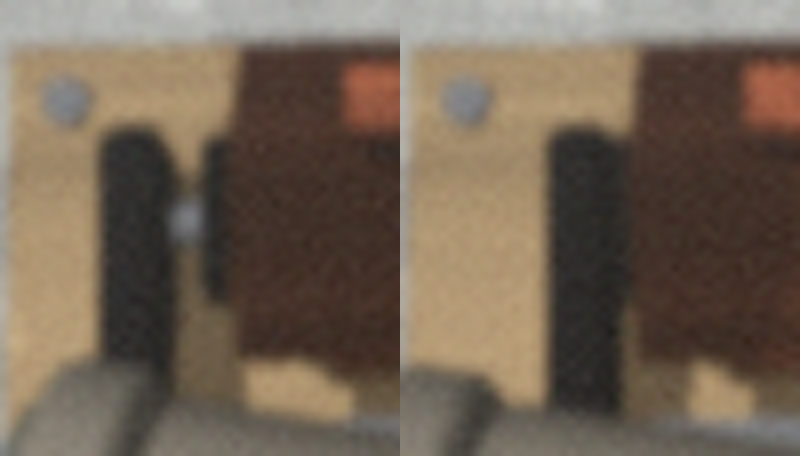

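Request:
step_arm:
  moves: [0,0,-0.1,0,1,0,0,-0.2,0,1,-0.08,0.056,-0.215,0,1,-0.16,0.112,-0.215,0,1,-0.236,0.168,-0.215,0,1]

```text
clock: 13.2
position: [0.5651, -0.0243, 0.1513]
ee_rot: [0.002, 0.634, 0.773, 0.001]
contact_force: [0.6, 0.6, -0.0]
width: -0.0
```

```bash
python3 -c "
from h import *
info([0,-86,100])"
```

```text
t13.20 clamp [  1.6 -89.  151.3] Fc [ 0.72  0.49 -0.03] w -0.0 tw 0.0018 z [ 0.003 -0.001 -1.   ]
moves [ 0.0062 -0.0034  0.1026]
```

Request:
step_arm:
  moves: [0.006,-0.0034,0.07,0,1,0.006,-0.0034,0.1,0,1,0.006,-0.0034,0.112,0,1,0.006,-0.0034,0.119,0,1]

```text
clock: 13.6
position: [0.5607, -0.0207, 0.0906]
ee_rot: [-0.0, 0.634, 0.773, -0.001]
contact_force: [-1.0, -1.3, 3.7]
width: 0.0
```

```bash
python3 -c "
from h import *
info([0,-86,84])
d=save('side','pics/s6.png')
cv2.imwrite('pics/m6.png',cv2.resize(d['frame'][130:255,190:315],(600,600),interpolation=2))"
```

```text
t13.60 clamp [ -2.1 -84.6  90.6] Fc [-1.22 -1.07  3.67] w 0.0 tw 0.0018 z [-0.001 -0.001 -1.   ]
moves [-0.0027  0.0041  0.0131]
```

View pics/m6.png

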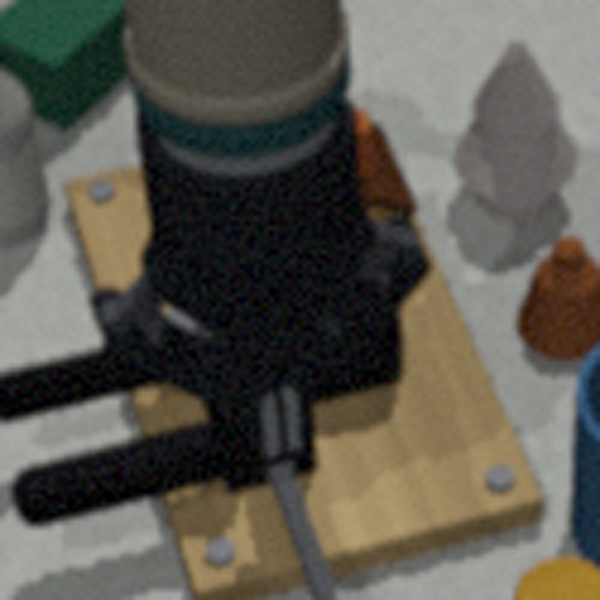

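Request:
step_arm:
  moves: [-0.001,0.003,0.004,0,1,-0.001,0.003,0.007,0,1,-0.001,0.003,0.01,0,1,-0.001,0.003,0.013,0,1,-0.001,0.003,0.016,0,1]

```text
clock: 14.15
position: [0.5641, -0.0222, 0.0842]
ee_rot: [0.003, 0.633, 0.774, -0.001]
contact_force: [-1.8, -8.2, 7.3]
width: 0.0
```

```bash
python3 f.py
```

```text
[-3.03 -7.31  7.73] [0.27 0.61 0.39]
t14.45 clamp [  1.  -86.8  84.3] Fc [-2.8  -7.7   7.41] w -0.0003 tw 0.0023 z [ 0.004 -0.005 -1.   ]
moves [ 0.1394 -0.1712  0.0833]
```

Request:
step_arm:
  moves: [-0.003,-0.001,0.002,0,1,-0.004,-0.002,0.004,0,1,-0.004,-0.002,0.005,0,1]

```text
clock: 14.75
position: [0.5642, -0.0235, 0.0821]
ee_rot: [0.003, 0.634, 0.773, 0.0]
contact_force: [-1.7, -5.6, 10.9]
width: -0.0
```

```bash
python3 f.py
```

```text
[-2.11 -4.9   8.42] [0.36 0.54 0.28]
t15.05 clamp [  0.9 -88.1  82.2] Fc [-1.83 -3.97  8.72] w 0.0002 tw 0.0021 z [ 0.006 -0.003 -1.   ]
moves [ 0.1416 -0.1712  0.0789]
```

```bash
python3 -c "
from h import *
for i in range(45): get_image('top')
info([0,-86,84])
d=save('side','pics/s7.png');e=save('top','pics/t7.png')
cv2.imwrite('pics/m7.png',np.hstack([cv2.resize(d['frame'][120:245,180:280],(400,500),interpolation=2),cv2.resize(e['frame'][185:285,180:260],(400,500),interpolation=2)]))"
```

```text
t17.30 clamp [  0.9 -88.1  82.2] Fc [-1.55 -5.69  8.8 ] w 0.0003 tw 0.0021 z [ 0.006 -0.003 -1.   ]
moves [ 0.0041 -0.0017 -0.0037]
```

View pics/m7.png

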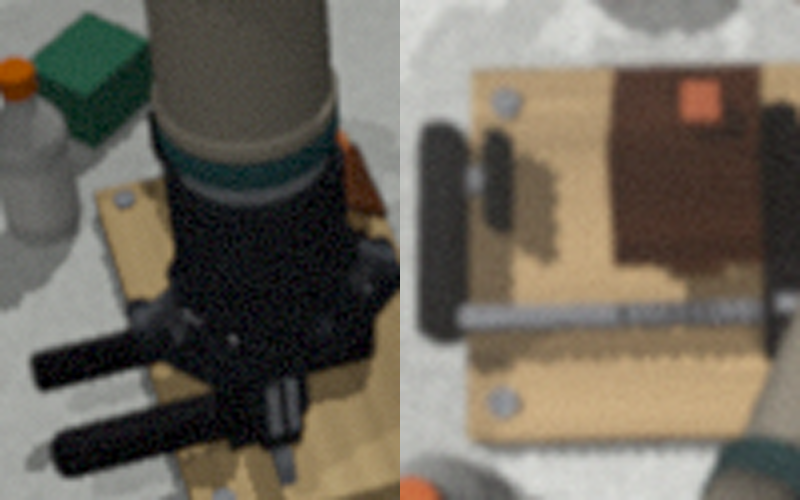

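Request:
step_arm:
  moves: [0,0,-0.01,0,1,0,0,-0.03,0,1,0,0,-0.08,0,1,0,0,-0.16,0,1,0,0,-0.24,0,1]

```text
clock: 17.9
position: [0.5613, -0.0212, 0.2009]
ee_rot: [-0.001, 0.634, 0.773, -0.0]
contact_force: [0.4, -1.6, 0.5]
width: -0.0002
```

Request:
step_arm:
  moves: [-0.1,-0.1,-0.05,0,1,-0.2,-0.2,-0.05,0,1,-0.25,-0.25,-0.05,0,1,-0.3,-0.3,-0.05,0,1,-0.3,-0.3,-0.05,0,1]

```text
clock: 18.4
position: [0.4418, -0.2009, 0.2255]
ee_rot: [0.0, 0.635, 0.772, -0.001]
contact_force: [0.2, 0.7, -0.1]
width: 0.0
```

```bash
python3 -c "
from h import *
info()
d=save('side','pics/s8.png');e=save('top','pics/t8.png')
cv2.imwrite('pics/m8.png',np.hstack([cv2.resize(d['frame'][110:310,170:360],(400,420),interpolation=2),cv2.resize(e['frame'][140:320,120:320],(400,420),interpolation=2)]))"
```

```text
t18.40 clamp [-153.1 -238.9  225.5] Fc [ 0.28  0.64 -0.08] w 0.0 tw 0.0007 z [-0.001 -0.001 -1.   ]
```

View pics/m8.png

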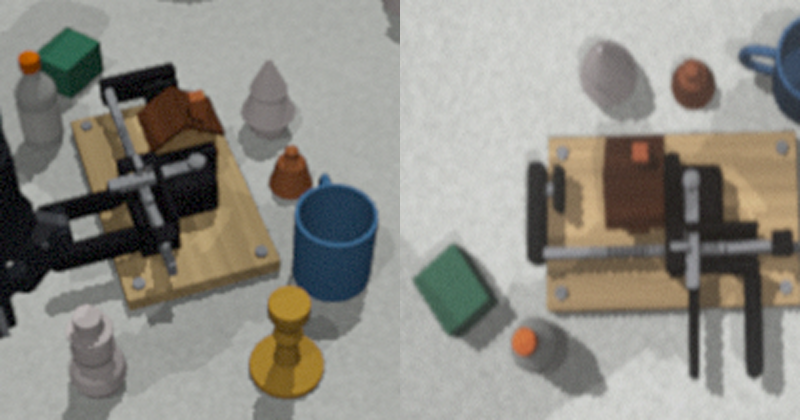

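The jaw is fully open, at about (537, 215) in the top crop. The trigger is at rest, the block is in, and the other goods have not moved.

```bash
python3 -c "
from h import *
job.sign_off(); info()"
```

```text
the job is handed in; nothing more can be done
the job is handed in; nothing more can be done
```

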